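# Take the bead tray out of the dust case and hold it level over the sorting pad

### The job

Slide the clear guard of the wooden dust case all the way along its track, until it stops over the far bay. Then lift the small metal tray out of the opened bay by its upright grip, keeping it upright so that the loose steel ball stays in its pocket, and finish holding the tray in the gripper, level and still, about 10 cm above the middle of the round sorting pad: do not put it down or let go. Leave the ring dish and the pliers where they are.

Things in the scene. Friction and masses are not known exactly. Their poses are not given: they have to be found in the camera images.
- case: fixed dark wooden case, 134 (x) x 255 (y) x 72 mm high, origin: centre of underside. y points away from the robot, x to its right, within 0.15 rad. Two open-topped bays, each 124 x 120 (y) mm inside: tray bay (near) centred at y -62.5 mm, ring-dish bay (far) at y +62.5. Floor 6 mm above the bench, 5 mm walls up to 62 mm, steel tracks along both long walls up to 72 mm
- guard (a joint): the clear 121 x 125 x 4 mm guard panel that slides over the case along the case's +y axis between the steel tracks: 0 = over the tray bay, 0.125 m = at its stop over the ring-dish bay, tray bay fully open. It starts within 30 mm of 0, slides with about 1.2 N of friction (plus light damping of 4 N per m/s) and stays where it is left; its top face is 68 mm above the bench
- guard_grip (a point): centre of the upright steel grip bar in the middle of the guard: 34 mm along the case's x, 12 mm thick along the case's y, this point is 82.5 mm above the bench; the bar stands free from 71 to 94.5 mm above the bench. The axes are those of the case
- tray: loose metal bead tray, 0.10 to 0.16 kg, plate 96 (x) x 40 (y) x 7 mm, on the floor of the tray bay within 12 mm of its middle, turned up to 0.2 rad from the case; origin: centre of underside, z up. Round pockets 3 mm deep: 24 mm wide at x -31 mm (to the robot's left) with the ball, 16 mm wide at x +31 mm, empty. Grip fin at the middle: 24 mm in x, 12 mm thick in y, up to 51 mm above the underside
- tray_grip (a point): middle of the free part of the tray's grip fin, 36 mm above the tray's underside (the fin stands free from 7 to 51 mm); the fin is 12 mm thick along this frame's y; axes are those of the tray
- tray_pocket (a point): where the ball's centre lies when it rests in the middle of its pocket: x = -31 mm, 12 mm above the tray's underside
- ball_center (a point): centre of the loose steel ball, 16 mm across, 17 g, free to roll about 6 mm either way in its 24 mm pocket; the pocket's 3 mm rim lets it out at about 0.9 rad of tilt, or at sudden stops from over about 0.2 m/s
- pad: fixed round sorting pad, a wooden disc 104 mm across and 12 mm high with a grey cloth top, on the bench to the right of the case; origin at the centre of its underside
- ring_dish: loose round brass dish of rings, 50 mm across, 13 mm high, in the far bay of the case: to be left alone; origin at the centre of its underside
- pliers: loose pliers, 44 x 100 x 12 mm, lying to the left of the case: to be left alone; origin at their middle on the bench

How it is judged:
On the way, in this order (a step that is already met when the one before it is completed fails the run):
1. the guard is at its stop, the tray bay fully open, the tray still standing in it (value of joint guard above 0.117 m and z of tray in the frame of case below 0.015 m), for 0.2 s.
2. the tray is lifted clear of the case, upright, in the fingers, with the ball in its pocket (height (world z) of tray above 0.074 m and angle between tray's own z axis and vertical below 0.3 rad and contact force between the fingers and tray above 0.5 N and distance between ball_center and tray_pocket below 0.014 m), for 0.2 s.
At the end, for the whole second after the job is handed in: guard within 13 mm of its stop; tray held by the fingers alone, centre within 35 mm of the pad's centre (plan view), underside 65-180 mm above the bench, level within 0.12 rad, still; ball within 14 mm of the pocket point; ring dish and pliers within 30 mm of their starts (value of joint guard above 0.112 m and horizontal distance between tray and pad below 0.035 m and height (world z) of tray between 0.065 and 0.18 m and angle between tray's own z axis and vertical below 0.12 rad and linear speed of tray below 0.02 m/s and angular speed of tray below 0.15 rad/s and distance between ball_center and tray_pocket below 0.014 m and contact force between the fingers and tray above 0.5 N and contact force between tray and pad below 0.05 N and contact force between tray and case below 0.05 N and distance of each of ring_dish, pliers from where it was at the start of the episode below 0.03 m); the arm keeps its last pose, push and grip.
It fails at once if the ball leaves its pocket (distance between ball_center and tray_pocket above 0.02 m).
It fails at once if the tray is tipped more than 0.5 rad (angle between tray's own z axis and vertical above 0.5 rad).
It fails at once if the ring dish or the pliers are shifted by more than 30 mm (distance of any of ring_dish, pliers from where it was at the start of the episode above 0.03 m).
It also fails if it takes over 48 s, if anything falls off the work surface, if the arm or the gripper's body presses on something with over 40 N, if the wrist force passes 120 N, or if a joint passes its speed limit or range.

### The arm

A 6-joint arm with a two-finger parallel gripper is mounted at the origin on a cart in front of the work surface, level with it; the furniture and walls round the work are solid. World frame = base frame: x ahead of the robot, y to its left, z up, the work surface at z = 0. Lengths are in m, angles in rad, forces in N, time in s.
With the tool pointing down it reaches from about 0.35 to 0.775 m from the base axis. Payload 5.5 kg.
Tool frame: the origin (TCP) lies on the centre line of the jaws, within the pads' length; the fingertips stand 22 mm ahead of it and the grasp point (between the pads) lies 3 mm ahead of it; z points along the fingers, y is the direction in which the jaws open and shut (so a half turn about z gives the same grasp; the last joint's range is limited). The gripper opens to 85 mm and grips with 20 to 120 N. Pads are 22 mm wide; open, the fingers measure 114 mm over their backs; the gripper's body (76 mm by 85 mm) begins 54 mm behind the grasp point. The pads swing forward as they close: fully open they stand 13 mm farther back than shut.
Start: joints at [1.094, 0.313, 0.046, 1.304, 0, 1.431], TCP at [0.19, 0.543, 0.253] pointing down, gripper open.
Joint ranges: [-2.76, 2.76], [-0.86, 1.69], [-1.03, 1.26], [-2.2, 2.34], [-1.47, 1.5], [-3.14, 3.14]. Speed limits (rad/s): [2.57, 2.57, 3.14, 3.14, 3.14, 3.14].

### API

Orientations are given as a unit quaternion [x, y, z, w].
In Python, from workcell import arm gives the robot as it stands.
- The arm moves only by the shell command python3 -m jog 'ROWS' [FORCE]. ROWS is JSON, a list of rows, each an object of numbers: "gripper": the closure, from 0 (fully open) to 1 (shut); "tx", "ty", "tz": the shift along the tool's x, y, z in m; "twist": the turn about the tool's z in degrees. In form: [{"gripper": .., "tx": .., "ty": .., "tz": .., "twist": ..}, ...]. A call has exactly 10 rows; each row shifts and turns the commanded pose from where the row before left it, along the tool's axes as they then stand; what a row does not reach is not made up. A row lasts 1/8 s, in which the tool goes at most 62.5 mm and 10.7 degrees, less where a joint would pass 70% of its speed; a pose out of reach is approached as far as the arm can. A call with a gripper value outside its range is refused whole. The fingers move at their own pace and stop on an object; FORCE is the grip in N (left out, the last holds). Time passes only in rows, so rows that do not move let the fingers close, or fill a call up. It gives the time, the measured TCP pose, the force and the opening at its end, in the units of the state.
- arm.sense(): the state, without advancing time (a new reading comes with each control period).
- arm.camera(name): name is "side" or "top"; returns the picture (480x640x3 uint8, blue, green, red); there is no depth.
- arm.camera_model(name): a dict with "fovy" (degrees; the focal length in pixels is half the picture's height over the tangent of half this angle, whatever the lens; pixels are square), "cx", "cy" (the principal point, pixels), "xyz" and "rotation" of the camera in the world. Camera axes: x right, y down, z forward; pixel columns grow to the right and rows downward; lengths in m; the calibration is good to about 2 mm. A picture is of the moment at which its call begins. camera_model takes no time and is no camera call.
- arm.finish_job(): hands the job in, once; it reports no verdict.
Trained networks look in the newest picture that a camera, given by its name, has taken for a name from the list of things; names that differ only in an ending like _2 or _b are one class to them, and where a whole thing is asked for, a point or a joint stands for the part that bears it (a point fixed in the world has none). Each returns a list of dicts, best first, with "confidence" (0 to 1); they miss things now and then, are a little off and sometimes report something else, mostly with a low value. They report only what shows in the picture. A call takes as long as a camera call.
- arm.find_in(camera, target): "position" ([x, y, z] in m, in world coordinates, good to about 4 mm: the middle of the surface that is visible of it).
The state is a dict: "time": time; "joint_pos": joint angles; "qd": joint speeds; "effort": joint torques, N m; "tool_pos": TCP position; "eef_rot": TCP orientation; "force": force on the tool from outside, world axes, zero at the start; "ft_torque": the same for the moment, N m; "finger_gap": opening from 0.0 (shut) to 1.0 (fully open).
Only numpy, scipy, OpenCV 4.12 (cv2) and the standard library are available. Lean on these libraries where they do the work, as an engineer would, in place of code of your own. Each camera call takes 0.05 s, during which the arm holds its last target. There are 200 camera calls.

## Working session

There is one attempt and no reset: what is moved stays moved. The work goes in short steps, Python scripts to look and compute and a shell command to move; the robot and the scene stay as the last step left them, time stands still between calls to the robot, and variables do not carry over. Pictures are saved under pics/ and viewed, about 8 in all and at most 12, crops included, and the job is handed in when it is done.

```bash
mkdir -p pics; ls
python3 - <<'E'
from workcell import arm
import cv2,numpy as np
s=arm.sense();print({k:np.round(v,3).tolist() for k,v in s.items()})
for c in("top","side"):
    cv2.imwrite(f"pics/{c}1.png",arm.camera(c)); m=arm.camera_model(c);print(c,{k:np.round(v,4).tolist() for k,v in m.items()})
    for t in("case","guard","guard_grip","tray","tray_grip","ball_center","pad","ring_dish","pliers"):
        print(t,[(np.round(d["position"],3).tolist(),round(d["confidence"],2)) for d in arm.find_in(c,t)[:2]])
E
```

```text
pics
{'time': 0.0, 'joint_pos': [1.094, 0.314, 0.045, 1.304, -0.0, 1.431], 'qd': [0.001, 0.0, 0.0, -0.001, 0.001, 0.002], 'effort': [-0.0, -48.062, 29.853, 0.019, 0.0, 0.0], 'tool_pos': [0.19, 0.542, 0.252], 'eef_rot': [0.168, 0.986, -0.001, -0.0], 'force': [0.302, -0.173, 0.004], 'ft_torque': [0.009, -0.017, 0.008], 'finger_gap': 1.0}
top {'fovy': 53.5406, 'cx': 328.1999, 'cy': 239.5348, 'xyz': [0.3972, -0.0827, 0.9304], 'rotation': [-0.7036, 0.7059, -0.0557, 0.0591]}
case [([0.518, -0.067, 0.068], 0.92)]
guard [([0.49, -0.072, 0.066], 0.61)]
guard_grip [([0.485, -0.07, 0.064], 0.81)]
tray []
tray_grip []
ball_center []
pad []
ring_dish [([0.576, -0.04, 0.006], 0.7)]
pliers [([0.578, -0.04, 0.008], 0.32)]
side {'fovy': 49.0858, 'cx': 316.6004, 'cy': 243.7356, 'xyz': [0.1796, -0.7203, 0.7423], 'rotation': [0.8858, -0.2147, 0.0993, -0.3993]}
case [([0.51, -0.09, 0.06], 0.69)]
guard [([0.485, -0.077, 0.066], 0.87)]
guard_grip [([0.485, -0.075, 0.073], 0.69)]
tray [([0.442, -0.049, 0.014], 0.72)]
tray_grip [([0.439, -0.052, 0.013], 0.79)]
ball_center [([0.484, -0.074, 0.068], 0.44)]
pad [([0.464, -0.261, 0.012], 0.6)]
ring_dish [([0.596, -0.033, 0.015], 0.42)]
pliers [([0.422, 0.145, 0.013], 0.57)]
```

View pics/top1.png

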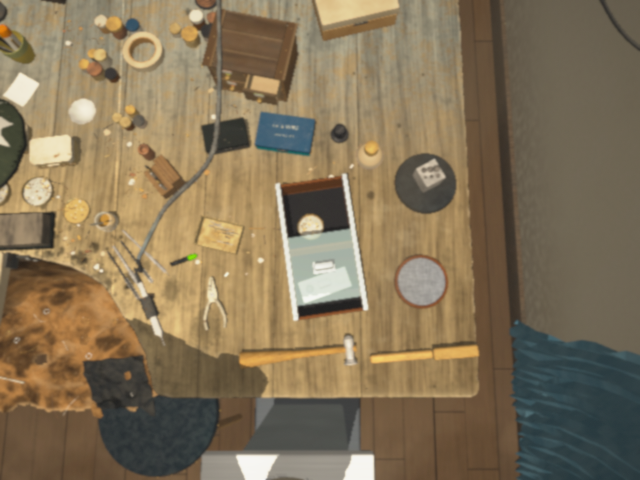

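View pics/side1.png

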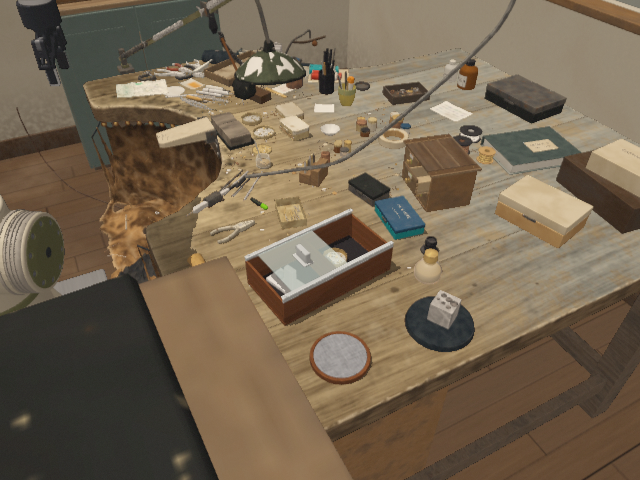

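Top view: case corners at about (276,184), (348,175), (366,308), (295,318), guard grip (323,267), pad (420,281), pliers (213,305), ring dish (311,226). In the side view the grip is at (302,253) and the pad at (340,357); a hanging cable lies left of the case. I'll measure case yaw from the white rails and check the cable height.

```bash
cat > h.py <<'E'
import numpy as np,cv2
from scipy.spatial.transform import Rotation as R
from workcell import arm
def cam(c):
    m=arm.camera_model(c);q=np.array(m["rotation"]);r=R.from_quat(q).as_matrix()
    return m,240/np.tan(np.radians(m["fovy"]/2)),r,np.array(m["xyz"])
def ray(c,p):
    m,f,r,o=cam(c);return o,r@np.array([(p[0]-m["cx"])/f,(p[1]-m["cy"])/f,1])
def at(c,p,z):
    o,d=ray(c,p);return o+d*(z-o[2])/d[2]
def proj(c,P):
    m,f,r,o=cam(c);v=r.T@(np.asarray(P)-o);return np.array([m["cx"]+f*v[0]/v[2],m["cy"]+f*v[1]/v[2]])
E
python3 - <<'E'
from h import *
im=cv2.imread("pics/top1.png")
for n,P in dict(grip=[.485,-.073,.0945],pad=[.464,-.261,.012]).items(): print(n,proj("top",P),proj("side",P))
# rails: bright, unsaturated
hsv=cv2.cvtColor(im,cv2.COLOR_BGR2HSV);m=((hsv[...,1]<45)&(hsv[...,2]>195)).astype(np.uint8)
n,l,st,ce=cv2.connectedComponentsWithStats(m)
for i in range(1,n):
    if st[i,4]>60 and 250<ce[i,0]<460 and 150<ce[i,1]<340:
        pts=np.argwhere(l==i)[:,::-1].astype(np.float32)
        W=np.array([at("top",p,.072)[:2] for p in pts],np.float32)
        vx,vy,x,y=cv2.fitLine(W,cv2.DIST_L2,0,.01,.01).ravel()
        t=(W-[x,y])@[vx,vy]
        if st[i,3]>80: print("rail",st[i],"dir",np.degrees(np.arctan2(vy,vx)),"ends",[x+t.min()*vx,y+t.min()*vy],[x+t.max()*vx,y+t.max()*vy])
        else: print(st[i],ce[i])
print("pad top", at("top",(420.5,281),.012),"side",at("side",(340.5,356),.012))
# cable: project its top ray at heights into side
for p in [(218,60),(217,120),(210,155),(180,190),(155,220),(140,255)]:
    print(p,[(z,np.round(at("top",p,z)[:2],2).tolist(),proj("side",at("top",p,z)).round().tolist()) for z in (0,.1,.2,.3,.4)])
b=cv2.resize(im[165:325,265:455],None,fx=4,fy=4,interpolation=cv2.INTER_CUBIC);cv2.imwrite("pics/crop.png",b[:600,:])
E
```

```text
grip [324.94301692 267.1103887 ] [300.70902371 250.65528334]
pad [423.07091146 282.12055749] [339.24461184 357.27010955]
rail [343 174  25 136 626] dir 8.141434 ends [np.float32(0.41157827), np.float32(-0.14440197)] [np.float32(0.66231894), np.float32(-0.10853127)]
rail [276 183  22 138 711] dir 8.557252 ends [np.float32(0.39332712), np.float32(-0.021078316)] [np.float32(0.6451577), np.float32(0.01681531)]
[ 297  262   55   42 1414] [323.59052334 281.86704385]
pad top [ 0.46617231 -0.25612691  0.012     ] side [ 0.46716382 -0.25969141  0.012     ]
(218, 60) [(0, [0.94, 0.15], [422.0, 171.0]), (0.1, [0.88, 0.13], [414.0, 146.0]), (0.2, [0.82, 0.1], [404.0, 118.0]), (0.3, [0.76, 0.08], [393.0, 83.0]), (0.4, [0.7, 0.05], [379.0, 41.0])]
(217, 120) [(0, [0.8, 0.15], [377.0, 185.0]), (0.1, [0.76, 0.13], [370.0, 159.0]), (0.2, [0.71, 0.1], [363.0, 129.0]), (0.3, [0.67, 0.08], [353.0, 93.0]), (0.4, [0.63, 0.05], [341.0, 49.0])]
(210, 155) [(0, [0.73, 0.16], [348.0, 191.0]), (0.1, [0.69, 0.14], [342.0, 165.0]), (0.2, [0.66, 0.11], [335.0, 134.0]), (0.3, [0.62, 0.08], [327.0, 97.0]), (0.4, [0.58, 0.06], [317.0, 52.0])]
(180, 190) [(0, [0.65, 0.22], [310.0, 186.0]), (0.1, [0.62, 0.19], [306.0, 161.0]), (0.2, [0.6, 0.16], [300.0, 130.0]), (0.3, [0.57, 0.12], [294.0, 94.0]), (0.4, [0.54, 0.09], [286.0, 49.0])]
(155, 220) [(0, [0.59, 0.27], [279.0, 183.0]), (0.1, [0.57, 0.23], [276.0, 158.0]), (0.2, [0.55, 0.19], [272.0, 127.0]), (0.3, [0.53, 0.15], [267.0, 91.0]), (0.4, [0.51, 0.12], [261.0, 47.0])]
(140, 255) [(0, [0.52, 0.29], [248.0, 185.0]), (0.1, [0.51, 0.25], [246.0, 159.0]), (0.2, [0.49, 0.21], [243.0, 129.0]), (0.3, [0.48, 0.17], [240.0, 93.0]), (0.4, [0.47, 0.13], [236.0, 48.0])]
```

View pics/crop.png

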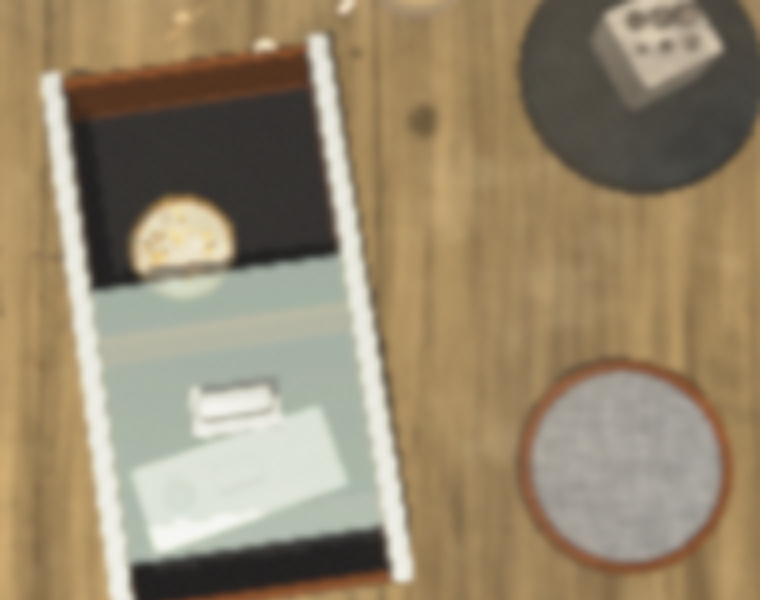

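Crop shows the guard bar top at about crop (235,395), i.e. picture (323.7,263.8), and the pad centre at (421.5,281). So the case centre is about (0.528,-0.064), its y axis at 8.35° from world x, and the guard is about 24 mm along. I'll push the bar with shut fingers from its near side, starting with the travel over.

```bash
python3 -m jog '[{"gripper":1,"tx":-0.02,"ty":-0.022,"tz":0,"twist":0},{"gripper":1,"tx":-0.04,"ty":-0.043,"tz":0,"twist":0},{"gripper":1,"tx":-0.04,"ty":-0.043,"tz":0,"twist":0},{"gripper":1,"tx":-0.04,"ty":-0.043,"tz":0,"twist":0},{"gripper":1,"tx":-0.04,"ty":-0.043,"tz":0,"twist":0},{"gripper":1,"tx":-0.04,"ty":-0.043,"tz":0,"twist":0},{"gripper":1,"tx":-0.04,"ty":-0.043,"tz":0,"twist":0},{"gripper":1,"tx":-0.04,"ty":-0.043,"tz":0,"twist":0},{"gripper":1,"tx":-0.04,"ty":-0.043,"tz":0,"twist":0},{"gripper":1,"tx":-0.04,"ty":-0.043,"tz":0,"twist":0}]' 30
cat >> h.py <<'E'
C=np.array([.5281,-.0643]);A=np.radians(8.35);cy=np.array([np.cos(A),np.sin(A)]);cx=np.array([np.sin(A),-np.cos(A)])
def go(P,yaw):
    s=arm.sense();r=R.from_quat(s["eef_rot"]).as_matrix();d=np.asarray(P)-s["tool_pos"]
    ya=np.arctan2(r[1,1],r[0,1]);tw=-(np.degrees(yaw-ya)+90)%180-90
    tw=((-np.degrees(yaw-ya)+90)%180)-90
    print("t",round(s["time"],2),"pos",np.round(s["tool_pos"],4),"gap",round(s["finger_gap"],3),"F",np.round(s["force"],1),"toolz",r[:,2].round(3),"j6",round(s["joint_pos"][5],2))
    print("now-axes shift",np.round(r.T@d,4),"twist",round(tw,1))
    y=ya-np.radians(tw) ; r2=np.array([[np.sin(y),np.cos(y),0],[-np.cos(y),np.sin(y),0],[0,0,-1]])
    if r2[:2,0]@r[:2,0]<0 and abs(tw)<60: r2[:2,0]*=-1
    print("after-twist axes shift",np.round(r2.T@d,4))
E
python3 - <<'E'
from h import *
p=C-.073*cy; go([p[0],p[1],.25],A)
E
```

```text
time: 2.25
tool_pos: [0.4141, 0.0292, 0.2537]
eef_rot: [0.168, 0.986, 0.0, 0.001]
force: [0.8, -0.4, -0.4]
finger_gap: 0.0
t 2.25 pos [0.4141 0.0292 0.2537] gap 0.0 F [ 0.8 -0.4 -0.4] toolz [ 0.001  0.    -1.   ] j6 0.21
now-axes shift [-0.0738 -0.0845  0.0037] twist 62.3
after-twist axes shift [0.1091 0.0262 0.0037]
```

```bash
sed -i 's/r2=np.array.*/r2=np.array([[-np.sin(y),np.cos(y),0],[np.cos(y),np.sin(y),0],[0,0,-1]])/; /if r2\[/d' h.py
python3 -m jog '[{"gripper":1,"tx":0,"ty":0,"tz":0,"twist":8.9},{"gripper":1,"tx":0,"ty":0,"tz":0,"twist":8.9},{"gripper":1,"tx":0,"ty":0,"tz":0,"twist":8.9},{"gripper":1,"tx":0,"ty":0,"tz":0,"twist":8.9},{"gripper":1,"tx":0,"ty":0,"tz":0,"twist":8.9},{"gripper":1,"tx":0,"ty":0,"tz":0,"twist":8.9},{"gripper":1,"tx":0,"ty":0,"tz":0,"twist":8.9},{"gripper":1,"tx":-0.04,"ty":0.01,"tz":0.03,"twist":0},{"gripper":1,"tx":-0.04,"ty":0.01,"tz":0.03,"twist":0},{"gripper":1,"tx":-0.029,"ty":0.006,"tz":0.03,"twist":0}]'
python3 - <<'E'
from h import *
p=C-.073*cy; go([p[0],p[1],.099],A)
cv2.imwrite("pics/side2.png",arm.camera("side"))
E
```

```text
time: 3.5
tool_pos: [0.4561, -0.0744, 0.1627]
eef_rot: [0.654, 0.757, 0.0, 0.001]
force: [-0.6, 0.3, -0.1]
finger_gap: -0.002
t 3.5 pos [ 0.4561 -0.0744  0.1627] gap -0.002 F [-0.6  0.3 -0.1] toolz [ 0.002 -0.001 -1.   ] j6 1.09
now-axes shift [-0.0004 -0.0004  0.0637] twist 0.0
after-twist axes shift [-0.0005 -0.0003  0.0637]
```

```bash
python3 -m jog '[{"gripper":1,"tx":0,"ty":0,"tz":0.016,"twist":0},{"gripper":1,"tx":0,"ty":0,"tz":0.016,"twist":0},{"gripper":1,"tx":0,"ty":0,"tz":0.016,"twist":0},{"gripper":1,"tx":0,"ty":0,"tz":0.016,"twist":0},{"gripper":1,"tx":0,"ty":0,"tz":0,"twist":0},{"gripper":1,"tx":0,"ty":0.005,"tz":0,"twist":0},{"gripper":1,"tx":0,"ty":0.005,"tz":0,"twist":0},{"gripper":1,"tx":0,"ty":0.008,"tz":0,"twist":0},{"gripper":1,"tx":0,"ty":0.01,"tz":0,"twist":0},{"gripper":1,"tx":0,"ty":0.01,"tz":0,"twist":0}]'
python3 - <<'E'
from h import *
p=C+(.0625-.006-.0145)*cy; go([p[0],p[1],.099],A)
im=arm.camera("side");cv2.imwrite("pics/side3.png",cv2.resize(im[180:340,220:420],None,fx=3,fy=3))
E
```

```text
time: 4.8
tool_pos: [0.4935, -0.0673, 0.0994]
eef_rot: [0.653, 0.757, -0.0, 0.0]
force: [-2.2, -0.8, 1.0]
finger_gap: 0.002
t 4.8 pos [ 0.4935 -0.0673  0.0994] gap 0.002 F [-2.2 -0.8  1. ] toolz [ 0. -0. -1.] j6 1.13
now-axes shift [-0.0021  0.0767  0.0004] twist 0.1
after-twist axes shift [-0.0021  0.0767  0.0004]
```

View pics/side3.png

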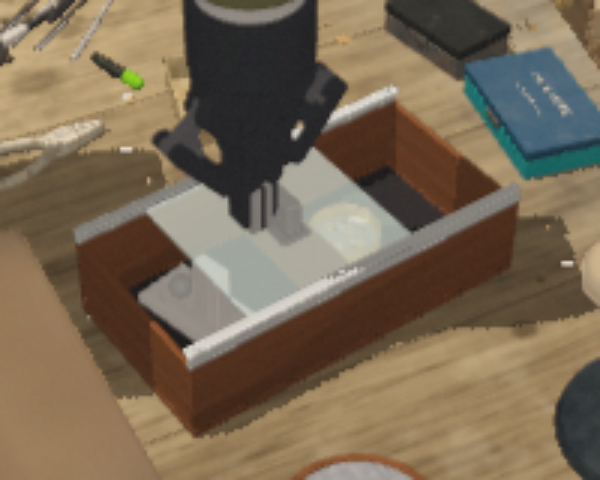

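The shut fingers stand behind the bar (crop (260,215)) and the guard is sliding. Carry on to the stop.

```bash
python3 -m jog '[{"gripper":1,"tx":0,"ty":0.01,"tz":0,"twist":0},{"gripper":1,"tx":0,"ty":0.01,"tz":0,"twist":0},{"gripper":1,"tx":0,"ty":0.01,"tz":0,"twist":0},{"gripper":1,"tx":0,"ty":0.01,"tz":0,"twist":0},{"gripper":1,"tx":0,"ty":0.01,"tz":0,"twist":0},{"gripper":1,"tx":0,"ty":0.008,"tz":0,"twist":0},{"gripper":1,"tx":0,"ty":0.006,"tz":0,"twist":0},{"gripper":1,"tx":0,"ty":0.005,"tz":0,"twist":0},{"gripper":1,"tx":0,"ty":0.004,"tz":0,"twist":0},{"gripper":1,"tx":0,"ty":0.003,"tz":0,"twist":0}]'
python3 -m jog '[{"gripper":1,"tx":0,"ty":0.002,"tz":0,"twist":0},{"gripper":1,"tx":0,"ty":0.001,"tz":0,"twist":0},{"gripper":1,"tx":0,"ty":0,"tz":0,"twist":0},{"gripper":1,"tx":0,"ty":0,"tz":0,"twist":0},{"gripper":1,"tx":0,"ty":0,"tz":0,"twist":0},{"gripper":1,"tx":0,"ty":0,"tz":0,"twist":0},{"gripper":1,"tx":0,"ty":0,"tz":0,"twist":0},{"gripper":1,"tx":0,"ty":0,"tz":0,"twist":0},{"gripper":1,"tx":0,"ty":0,"tz":0,"twist":0},{"gripper":1,"tx":0,"ty":0,"tz":0,"twist":0}]'
python3 - <<'E'
from h import *
p=C+(.0625-.006-.0145)*cy; go([p[0],p[1],.099],A)
for c in("top","side"):
    im=arm.camera(c)
    print(c,[(np.round(d["position"],3).tolist(),round(d["confidence"],2)) for d in arm.find_in(c,"guard")+arm.find_in(c,"guard_grip")])
E
```

```text
time: 6.1
tool_pos: [0.5681, -0.0562, 0.0993]
eef_rot: [0.653, 0.757, 0.0, -0.0]
force: [-2.1, -0.8, -1.0]
finger_gap: 0.001
time: 7.35
tool_pos: [0.5711, -0.0558, 0.0994]
eef_rot: [0.653, 0.757, 0.0, 0.0]
force: [0.2, -0.4, 0.2]
finger_gap: 0.003
t 7.35 pos [ 0.5711 -0.0558  0.0994] gap 0.003 F [ 0.2 -0.4  0.2] toolz [ 0.  0. -1.] j6 1.19
now-axes shift [-0.0021 -0.0017  0.0004] twist 0.1
after-twist axes shift [-0.0021 -0.0017  0.0004]
top [([0.568, -0.099, 0.068], 0.77), ([0.468, -0.091, 0.011], 0.74), ([0.563, -0.104, 0.065], 0.7)]
side [([0.579, -0.07, 0.067], 0.81), ([0.582, -0.068, 0.072], 0.93)]
```

```bash
python3 -m jog '[{"gripper":1,"tx":0,"ty":0.002,"tz":0,"twist":0},{"gripper":1,"tx":0,"ty":0.001,"tz":0,"twist":0},{"gripper":1,"tx":0,"ty":0.001,"tz":0,"twist":0},{"gripper":1,"tx":0,"ty":0.001,"tz":0,"twist":0},{"gripper":1,"tx":0,"ty":0.001,"tz":0,"twist":0},{"gripper":1,"tx":0,"ty":0.001,"tz":0,"twist":0},{"gripper":1,"tx":0,"ty":0,"tz":0,"twist":0},{"gripper":1,"tx":0,"ty":0,"tz":0,"twist":0},{"gripper":1,"tx":0,"ty":0,"tz":0,"twist":0},{"gripper":1,"tx":0,"ty":0,"tz":0,"twist":0}]'
python3 - <<'E'
from h import *
go([.57,-.056,.099],A)
im=arm.camera("side");cv2.imwrite("pics/side4.png",cv2.resize(im[190:330,230:430],None,fx=4,fy=4,interpolation=cv2.INTER_CUBIC))
E
```

```text
time: 8.9
tool_pos: [0.572, -0.0555, 0.0991]
eef_rot: [0.654, 0.757, -0.004, -0.004]
force: [-18.0, -4.3, 13.2]
finger_gap: -0.004
t 8.9 pos [ 0.572  -0.0555  0.0991] gap -0.004 F [-18.   -4.3  13.2] toolz [-0.011 -0.002 -1.   ] j6 1.19
now-axes shift [-0.0002 -0.0021  0.0002] twist -0.0
after-twist axes shift [-0.0002 -0.0021  0.0001]
```

View pics/side4.png

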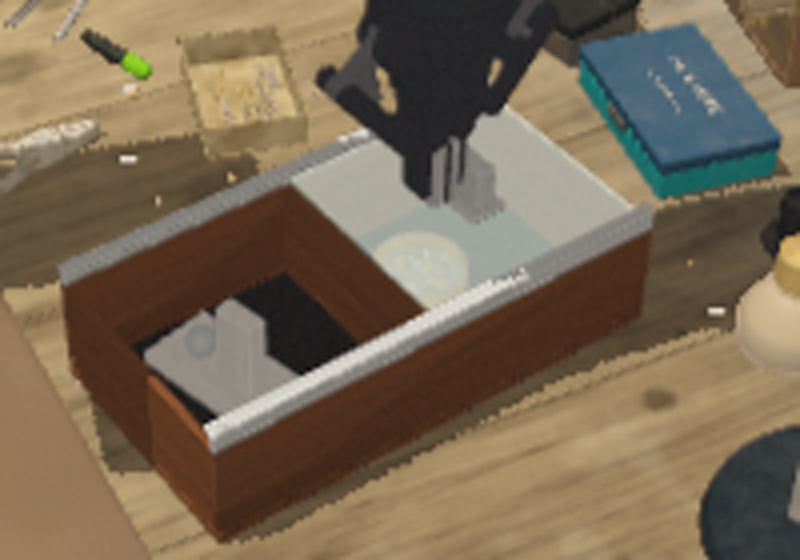

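The guard is at its stop (18 N back on the fingers, bay open, tray with ball and fin visible at crop (245,340)). Back off, rise, and move aside for a clear look at the tray.

```bash
python3 -m jog '[{"gripper":1,"tx":0,"ty":-0.008,"tz":0,"twist":0},{"gripper":1,"tx":0,"ty":-0.01,"tz":0,"twist":0},{"gripper":1,"tx":0,"ty":-0.01,"tz":-0.02,"twist":0},{"gripper":0.5,"tx":0,"ty":0,"tz":-0.035,"twist":0},{"gripper":0.5,"tx":0,"ty":-0.01,"tz":-0.035,"twist":0},{"gripper":0.5,"tx":0.04,"ty":-0.015,"tz":-0.02,"twist":0},{"gripper":0.5,"tx":0.05,"ty":-0.015,"tz":0,"twist":0},{"gripper":0.5,"tx":0.05,"ty":-0.015,"tz":0,"twist":0},{"gripper":0.5,"tx":0.05,"ty":-0.015,"tz":0,"twist":0},{"gripper":0.5,"tx":0.02,"ty":-0.01,"tz":0,"twist":0}]'
python3 - <<'E'
from h import *
p=C-.0625*cy;go([p[0],p[1],.2],A)
for c in("top","side"):
    im=arm.camera(c); cv2.imwrite(f"pics/{c}5.png",im)
    for t in("tray","tray_grip","ball_center","guard_grip","ring_dish","pliers"):
        print(c,t,[(np.round(d["position"],3).tolist(),round(d["confidence"],2)) for d in arm.find_in(c,t)[:2]])
im=cv2.imread("pics/top5.png");cv2.imwrite("pics/top5c.png",cv2.resize(im[225:325,275:385],None,fx=6,fy=6,interpolation=cv2.INTER_CUBIC))
E
```

```text
time: 10.2
tool_pos: [0.4391, 0.1392, 0.2109]
eef_rot: [0.652, 0.758, 0.001, 0.0]
force: [0.1, -0.5, 0.2]
finger_gap: 0.504
t 10.2 pos [0.4391 0.1392 0.2109] gap 0.504 F [ 0.1 -0.5  0.2] toolz [ 0.002  0.001 -1.   ] j6 1.55
now-axes shift [-0.2143 -0.0048  0.0108] twist 0.2
after-twist axes shift [-0.2143 -0.004   0.0109]
top tray [([0.462, -0.07, 0.011], 0.61)]
top tray_grip [([0.459, -0.071, 0.013], 0.7)]
top ball_center [([0.458, -0.045, 0.021], 0.5)]
top guard_grip [([0.586, -0.06, 0.063], 0.88)]
top ring_dish [([0.468, -0.254, 0.008], 0.42)]
top pliers [([0.428, 0.148, 0.008], 0.76)]
side tray [([0.453, -0.066, 0.016], 0.96)]
side tray_grip [([0.453, -0.068, 0.013], 0.95)]
side ball_center [([0.45, -0.046, 0.026], 0.54)]
side guard_grip [([0.582, -0.059, 0.072], 0.8)]
side ring_dish [([0.468, -0.261, 0.012], 0.33)]
side pliers [([0.585, -0.06, 0.067], 0.7), ([0.422, 0.146, 0.016], 0.65)]
```

View pics/top5c.png

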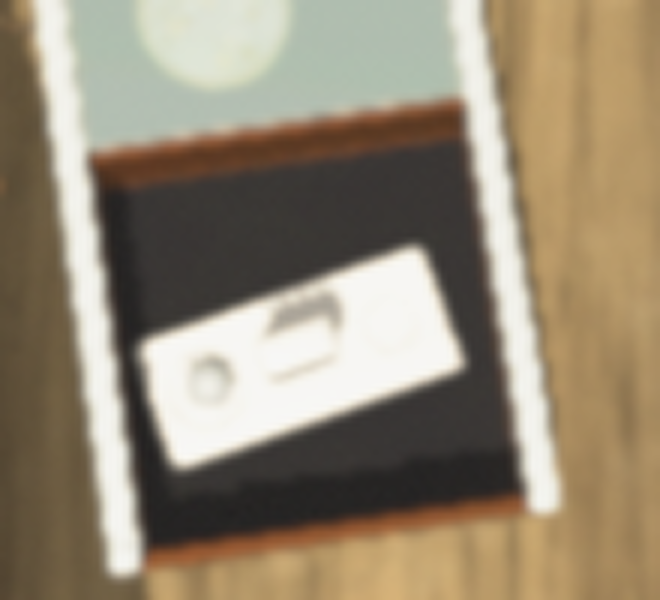

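The crop shows the tray plate with corners near (138,347), (422,242), (467,365), (180,470), the ball at (212,380) in its pocket, and the fin at (300,345). I'll fit the plate by segmentation.

Run:
```python
from h import *
im=cv2.imread("pics/top5.png")[225:325,275:385]
b=cv2.resize(im,None,fx=6,fy=6,interpolation=cv2.INTER_CUBIC);g=cv2.cvtColor(b,cv2.COLOR_BGR2GRAY)
m=(g>145).astype(np.uint8);n,l,st,ce=cv2.connectedComponentsWithStats(m);k=l[390,400]
cs,_=cv2.findContours((l==k).astype(np.uint8),cv2.RETR_EXTERNAL,cv2.CHAIN_APPROX_NONE)
c=max(cs,key=cv2.contourArea)[:,0].astype(float)
px=(c+.5)/6-.5+[275,225]
W=np.array([at("top",p,.013)[:2] for p in px],np.float32)*1000
(cc,sz,a)=cv2.minAreaRect(W);print(st[k],"rect",cc,sz,a)
M=cv2.moments(W.reshape(-1,1,2));print("centroid",M['m10']/M['m00'],M['m01']/M['m00'])
box=cv2.boxPoints((cc,sz,a));print(box.round(1).tolist())
for f in (.0,):
  # fin top face: pixel pick vs. prediction
  print("fin top px from centre:",(proj("top",[cc[0]/1000,cc[1]/1000,.057])-[275,225])*6, "side",proj("side",[cc[0]/1000,cc[1]/1000,.057]))
print("offset in case from bay centre",[(np.array(cc)/1000-C+.0625*cy)@cx,(np.array(cc)/1000-C+.0625*cy)@cy])
# side check: outline overlay
s=cv2.imread("pics/side5.png")
for z in(.013,):
  P=np.array([proj("side",[q[0]/1000,q[1]/1000,z]) for q in box]);o=cv2.resize(s[230:330,240:360],None,fx=6,fy=6,interpolation=cv2.INTER_CUBIC)
  cv2.polylines(o,[((P-[240,230]+.5)*6).astype(int)],True,(0,0,255),1)
  cv2.circle(o,tuple(int(v) for v in (proj("side",[cc[0]/1000,cc[1]/1000,.057])-[240,230]+.5)*6),4,(0,255,0),1)
cv2.imwrite("pics/ov.png",o)
```

```text
[  140   247   324   222 41502] rect (460.9610595703125, -70.71199798583984) (43.63928985595703, 99.85455322265625) 19.29558753967285
centroid 460.9252933614417 -70.96951526796191
[[423.8999938964844, -30.799999237060547], [456.8999938964844, -125.0], [498.1000061035156, -110.5999984741211], [465.1000061035156, -16.399999618530273]]
fin top px from centre: [293.7614818  343.89514969] side [288.93049731 268.71959788]
offset in case from bay centre [np.float64(-0.0034058675764820807), np.float64(-0.0048583781443927564)]
```

View pics/ov.png

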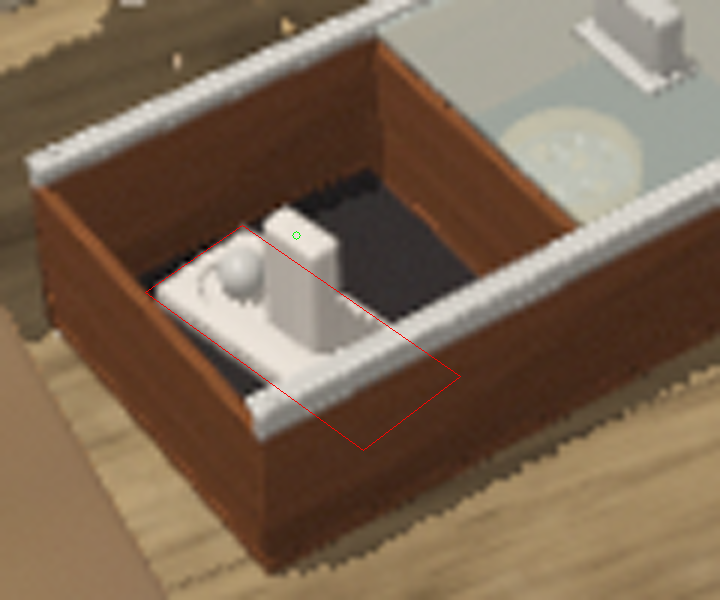

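The overlay agrees with the side view to about 1.5 px (fin top at crop (302,226) against the predicted (296,235)). So the tray is at (0.462,-0.071), yaw 19.3°.

```bash
python3 - <<'E'
from h import *
go([.462,-.071,.16],np.radians(19.3))
E
python3 -m jog '[{"gripper":0.5,"tx":0,"ty":0,"tz":0,"twist":-5.4},{"gripper":0.5,"tx":0,"ty":0,"tz":0,"twist":-5.4},{"gripper":0.5,"tx":-0.04,"ty":-0.003,"tz":0,"twist":0},{"gripper":0.5,"tx":-0.045,"ty":-0.01,"tz":0,"twist":0},{"gripper":0.5,"tx":-0.045,"ty":-0.01,"tz":0,"twist":0},{"gripper":0.5,"tx":-0.045,"ty":-0.01,"tz":0,"twist":0},{"gripper":0.5,"tx":-0.031,"ty":-0.01,"tz":0.02,"twist":0},{"gripper":0.5,"tx":0,"ty":0,"tz":0.03,"twist":0},{"gripper":0.5,"tx":0,"ty":0,"tz":0,"twist":0},{"gripper":0.5,"tx":0,"ty":0,"tz":0,"twist":0}]'
python3 - <<'E'
from h import *
go([.462,-.071,.045],np.radians(19.3))
E
```

```text
t 10.9 pos [0.4405 0.1369 0.2092] gap 0.502 F [-0.  -0.3  0.1] toolz [-0.  0. -1.] j6 1.55
now-axes shift [-0.2088 -0.0089  0.0492] twist -10.9
after-twist axes shift [-0.2033 -0.0484  0.0492]
time: 12.15
tool_pos: [0.4678, -0.0714, 0.16]
eef_rot: [0.579, 0.815, 0.0, 0.0]
force: [0.3, 0.1, -0.0]
finger_gap: 0.503
t 12.15 pos [ 0.4678 -0.0714  0.16  ] gap 0.503 F [ 0.3  0.1 -0. ] toolz [ 0. -0. -1.] j6 0.91
now-axes shift [ 0.0023 -0.0054  0.115 ] twist -0.1
after-twist axes shift [ 0.0022 -0.0053  0.115 ]
```

```bash
python3 -m jog '[{"gripper":0.5,"tx":0.002,"ty":-0.005,"tz":0,"twist":0},{"gripper":0.5,"tx":0,"ty":0,"tz":0.02,"twist":0},{"gripper":0.5,"tx":0,"ty":0,"tz":0.02,"twist":0},{"gripper":0.5,"tx":0,"ty":0,"tz":0.02,"twist":0},{"gripper":0.5,"tx":0,"ty":0,"tz":0.02,"twist":0},{"gripper":0.5,"tx":0,"ty":0,"tz":0.02,"twist":0},{"gripper":0.5,"tx":0,"ty":0,"tz":0.01,"twist":0},{"gripper":0.5,"tx":0,"ty":0,"tz":0.005,"twist":0},{"gripper":0.5,"tx":0,"ty":0,"tz":0,"twist":0},{"gripper":0.5,"tx":0,"ty":0,"tz":0,"twist":0}]'
python3 - <<'E'
from h import *
go([.462,-.071,.045],np.radians(19.3))
im=arm.camera("side");cv2.imwrite("pics/side6.png",cv2.resize(im[210:330,230:370],None,fx=5,fy=5,interpolation=cv2.INTER_CUBIC))
E
```

```text
time: 13.4
tool_pos: [0.4626, -0.0714, 0.0449]
eef_rot: [0.579, 0.815, 0.0, 0.001]
force: [-0.4, 0.9, -0.5]
finger_gap: 0.501
t 13.4 pos [ 0.4626 -0.0714  0.0449] gap 0.501 F [-0.4  0.9 -0.5] toolz [ 0.001 -0.    -1.   ] j6 0.91
now-axes shift [ 0.0006 -0.0005 -0.0001] twist -0.1
after-twist axes shift [ 0.0006 -0.0005 -0.0001]
```

View pics/side6.png

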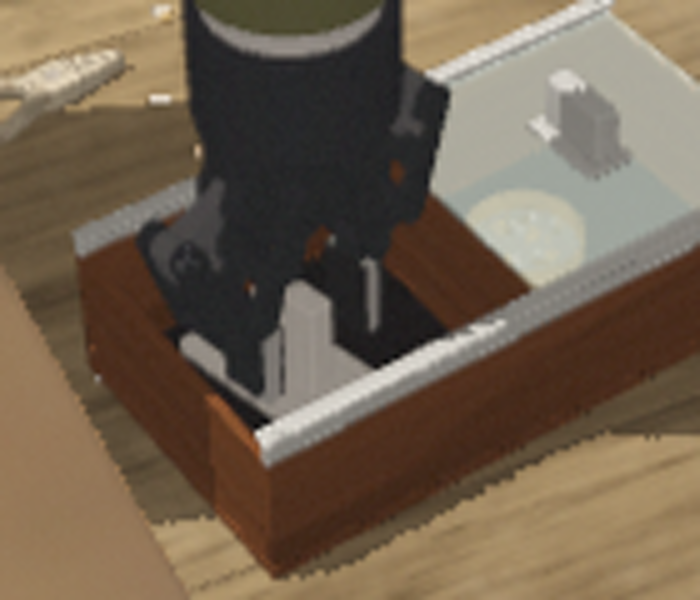

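The fin (crop (308,340)) stands between the jaws, with the far jaw at (370,295). I'll close slowly so that any off-centre nudge is gentle.

```bash
python3 -m jog '[{"gripper":0.54,"tx":0,"ty":0,"tz":0,"twist":0},{"gripper":0.58,"tx":0,"ty":0,"tz":0,"twist":0},{"gripper":0.62,"tx":0,"ty":0,"tz":0,"twist":0},{"gripper":0.66,"tx":0,"ty":0,"tz":0,"twist":0},{"gripper":0.7,"tx":0,"ty":0,"tz":0,"twist":0},{"gripper":0.74,"tx":0,"ty":0,"tz":0,"twist":0},{"gripper":0.78,"tx":0,"ty":0,"tz":0,"twist":0},{"gripper":0.82,"tx":0,"ty":0,"tz":0,"twist":0},{"gripper":0.86,"tx":0,"ty":0,"tz":0,"twist":0},{"gripper":0.9,"tx":0,"ty":0,"tz":0,"twist":0}]' 40
python3 -m jog '[{"gripper":1,"tx":0,"ty":0,"tz":0,"twist":0},{"gripper":1,"tx":0,"ty":0,"tz":0,"twist":0},{"gripper":1,"tx":0,"ty":0,"tz":0,"twist":0},{"gripper":1,"tx":0,"ty":0,"tz":0,"twist":0},{"gripper":1,"tx":0,"ty":0,"tz":-0.002,"twist":0},{"gripper":1,"tx":0,"ty":0,"tz":-0.003,"twist":0},{"gripper":1,"tx":0,"ty":0,"tz":-0.005,"twist":0},{"gripper":1,"tx":0,"ty":0,"tz":-0.007,"twist":0},{"gripper":1,"tx":0,"ty":0,"tz":-0.005,"twist":0},{"gripper":1,"tx":0,"ty":0,"tz":-0.003,"twist":0}]'
python3 - <<'E'
from h import *
go([.462,-.071,.16],np.radians(19.3))
im=arm.camera("side");cv2.imwrite("pics/side7.png",cv2.resize(im[210:330,230:370],None,fx=5,fy=5,interpolation=cv2.INTER_CUBIC))
E
```

```text
time: 14.7
tool_pos: [0.4623, -0.0713, 0.0444]
eef_rot: [0.579, 0.815, 0.0, 0.0]
force: [-0.4, 0.6, 0.2]
finger_gap: 0.132
time: 15.95
tool_pos: [0.4623, -0.0713, 0.0698]
eef_rot: [0.579, 0.815, 0.0, 0.0]
force: [-0.2, -0.3, -0.7]
finger_gap: 0.137
t 15.95 pos [ 0.4623 -0.0713  0.0698] gap 0.137 F [-0.2 -0.3 -0.7] toolz [ 0.001 -0.    -1.   ] j6 0.91
now-axes shift [ 0.0004 -0.0002 -0.0902] twist -0.1
after-twist axes shift [ 0.0004 -0.0002 -0.0902]
```

View pics/side7.png

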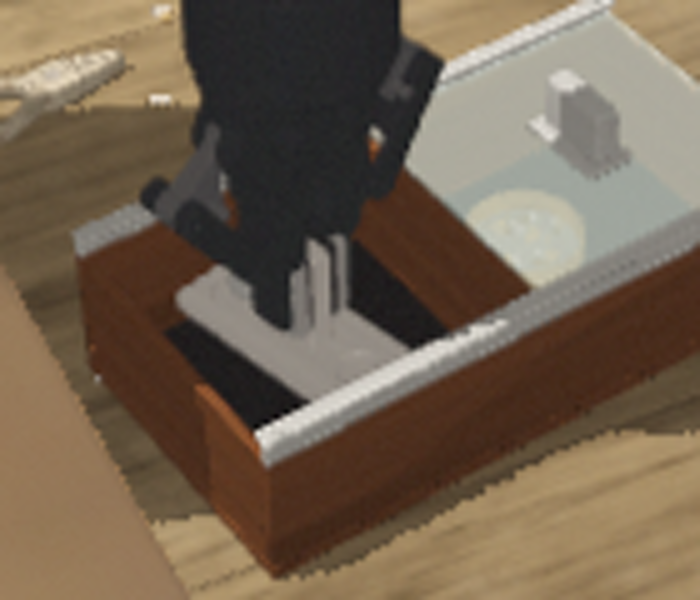

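Gripped (gap 0.137 matches about 12 mm) and the tray rises level, fin at crop (320,285). Lift clear smoothly.

```bash
python3 -m jog '[{"gripper":1,"tx":0,"ty":0,"tz":-0.004,"twist":0},{"gripper":1,"tx":0,"ty":0,"tz":-0.008,"twist":0},{"gripper":1,"tx":0,"ty":0,"tz":-0.012,"twist":0},{"gripper":1,"tx":0,"ty":0,"tz":-0.013,"twist":0},{"gripper":1,"tx":0,"ty":0,"tz":-0.013,"twist":0},{"gripper":1,"tx":0,"ty":0,"tz":-0.012,"twist":0},{"gripper":1,"tx":0,"ty":0,"tz":-0.009,"twist":0},{"gripper":1,"tx":0,"ty":0,"tz":-0.006,"twist":0},{"gripper":1,"tx":0,"ty":0,"tz":-0.003,"twist":0},{"gripper":1,"tx":0,"ty":0,"tz":0,"twist":0}]'
python3 - <<'E'
from h import *
go([.4665,-.258,.15],np.radians(19.3))
im=arm.camera("side");cv2.imwrite("pics/side8.png",cv2.resize(im[180:330,220:420],None,fx=4,fy=4,interpolation=cv2.INTER_CUBIC))
E
```

```text
time: 17.25
tool_pos: [0.4621, -0.0712, 0.1492]
eef_rot: [0.579, 0.815, 0.0, -0.0]
force: [0.0, -0.9, -1.2]
finger_gap: 0.139
t 17.25 pos [ 0.4621 -0.0712  0.1492] gap 0.139 F [ 0.  -0.9 -1.2] toolz [-0.  0. -1.] j6 0.91
now-axes shift [-0.1778 -0.0572 -0.0008] twist -0.1
after-twist axes shift [-0.1777 -0.0575 -0.0008]
```

View pics/side8.png

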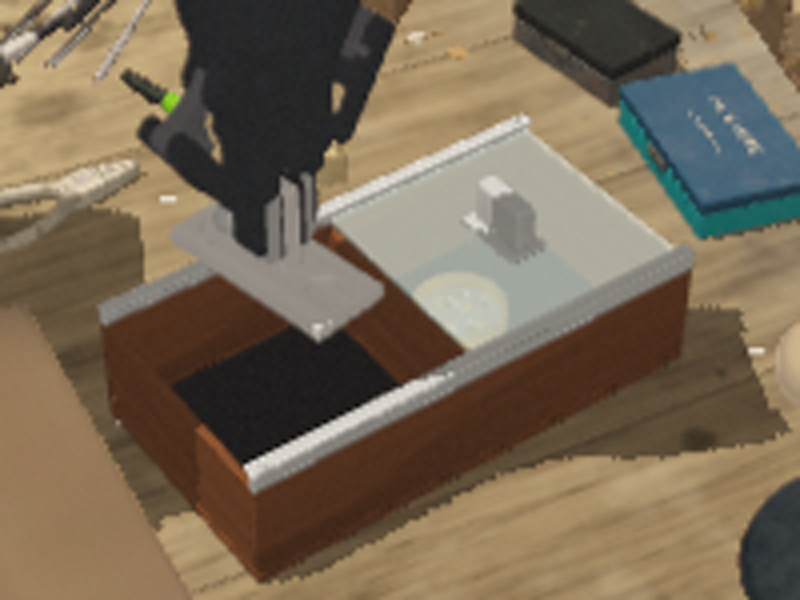

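The tray is clear of the case and level at crop (280,270); the fingers hide the ball. Carry it slowly to the pad.

```bash
python3 -m jog '[{"gripper":1,"tx":-0.003,"ty":-0.001,"tz":0,"twist":0},{"gripper":1,"tx":-0.006,"ty":-0.002,"tz":0,"twist":0},{"gripper":1,"tx":-0.009,"ty":-0.003,"tz":0,"twist":0},{"gripper":1,"tx":-0.011,"ty":-0.0035,"tz":0,"twist":0},{"gripper":1,"tx":-0.012,"ty":-0.0039,"tz":0,"twist":0},{"gripper":1,"tx":-0.012,"ty":-0.0039,"tz":0,"twist":0},{"gripper":1,"tx":-0.012,"ty":-0.0039,"tz":0,"twist":0},{"gripper":1,"tx":-0.012,"ty":-0.0039,"tz":0,"twist":0},{"gripper":1,"tx":-0.012,"ty":-0.0039,"tz":0,"twist":0},{"gripper":1,"tx":-0.012,"ty":-0.0039,"tz":0,"twist":0}]'
python3 -m jog '[{"gripper":1,"tx":-0.012,"ty":-0.0039,"tz":0,"twist":0},{"gripper":1,"tx":-0.012,"ty":-0.0039,"tz":0,"twist":0},{"gripper":1,"tx":-0.012,"ty":-0.0039,"tz":0,"twist":0},{"gripper":1,"tx":-0.011,"ty":-0.0035,"tz":0,"twist":0},{"gripper":1,"tx":-0.01,"ty":-0.0032,"tz":0,"twist":0},{"gripper":1,"tx":-0.008,"ty":-0.0026,"tz":0,"twist":0},{"gripper":1,"tx":-0.006,"ty":-0.0019,"tz":0,"twist":0},{"gripper":1,"tx":-0.004,"ty":-0.0013,"tz":0,"twist":0},{"gripper":1,"tx":-0.002,"ty":-0.0006,"tz":0,"twist":0},{"gripper":1,"tx":0,"ty":0,"tz":0,"twist":0}]'
python3 -m jog '[{"gripper":1,"tx":0,"ty":0,"tz":0,"twist":0},{"gripper":1,"tx":0,"ty":0,"tz":0,"twist":0},{"gripper":1,"tx":0,"ty":0,"tz":0,"twist":0},{"gripper":1,"tx":0,"ty":0,"tz":0,"twist":0},{"gripper":1,"tx":0,"ty":0,"tz":0,"twist":0},{"gripper":1,"tx":0,"ty":0,"tz":0,"twist":0},{"gripper":1,"tx":0,"ty":0,"tz":0,"twist":0},{"gripper":1,"tx":0,"ty":0,"tz":0,"twist":0},{"gripper":1,"tx":0,"ty":0,"tz":0,"twist":0},{"gripper":1,"tx":0,"ty":0,"tz":0,"twist":0}]'
python3 - <<'E'
from h import *
go([.4665,-.258,.15],np.radians(19.3))
for c in("top","side"):
    im=arm.camera(c)
    for t in("tray","ball_center","guard_grip","pad","pliers","ring_dish"):
        print(c,t,[(np.round(d["position"],3).tolist(),round(d["confidence"],2)) for d in arm.find_in(c,t)[:2]])
    if c=="side": cv2.imwrite("pics/side9.png",cv2.resize(im[200:400,200:440],None,fx=3,fy=3,interpolation=cv2.INTER_CUBIC))
E
```

```text
time: 18.55
tool_pos: [0.4642, -0.1783, 0.1493]
eef_rot: [0.579, 0.815, 0.0, 0.0]
force: [0.1, 0.0, -1.2]
finger_gap: 0.136
time: 19.8
tool_pos: [0.4661, -0.2583, 0.1493]
eef_rot: [0.579, 0.815, 0.0, -0.0]
force: [0.6, 0.0, -1.1]
finger_gap: 0.133
time: 21.05
tool_pos: [0.4661, -0.2583, 0.1493]
eef_rot: [0.579, 0.815, 0.0, -0.0]
force: [-0.2, 0.7, -1.1]
finger_gap: 0.134
t 21.05 pos [ 0.4661 -0.2583  0.1493] gap 0.134 F [-0.2  0.7 -1.1] toolz [ 0.  0. -1.] j6 0.58
now-axes shift [ 0.0002  0.0004 -0.0007] twist -0.1
after-twist axes shift [ 0.0002  0.0004 -0.0007]
top tray [([0.455, -0.233, 0.115], 0.9)]
top ball_center [([0.459, -0.228, 0.126], 0.37), ([0.588, -0.055, 0.065], 0.31)]
top guard_grip [([0.585, -0.056, 0.067], 0.79)]
top pad [([0.461, -0.239, 0.008], 0.88)]
top pliers [([0.432, 0.15, 0.013], 0.88), ([0.459, -0.227, 0.123], 0.16)]
top ring_dish []
side tray [([0.464, -0.273, 0.12], 0.79)]
side ball_center []
side guard_grip [([0.543, -0.037, 0.071], 0.88)]
side pad [([0.468, -0.263, 0.012], 0.57), ([0.461, -0.268, 0.117], 0.36)]
side pliers [([0.425, 0.144, 0.013], 0.57)]
side ring_dish []
```

View pics/side9.png

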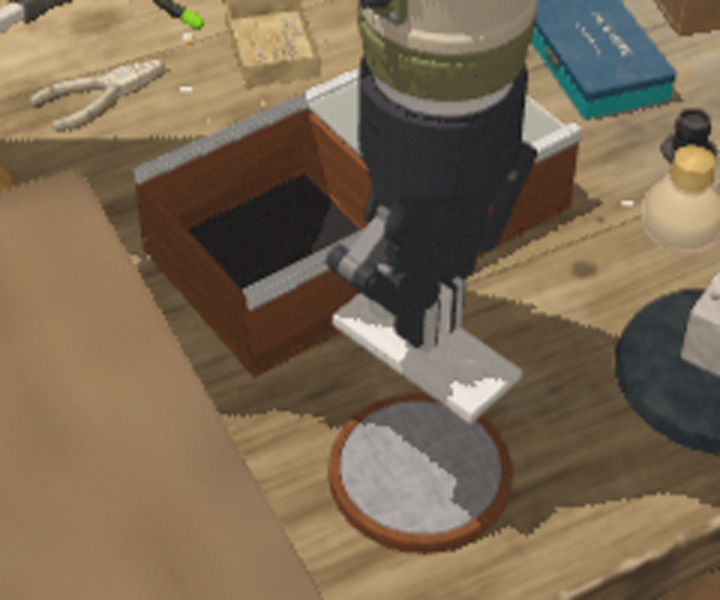

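```bash
python3 -c "
from workcell import arm
print(arm.finish_job())"
```

```text
the job is handed in; nothing more can be done
None
```

The job is handed in, at about 21 s of the 48 s allowed; `finish_job` reports no verdict.

I pushed the guard's bar with shut fingers until it pressed back with about 18 N, so the guard is at its stop. Then I gripped the tray's fin with 40 N, lifted it level and carried it slowly to the pad.

**Last checks**
- **Tray position:** the TCP was at (0.466, -0.258, 0.149), within 1 mm of the pad centre I measured. By calculation the underside is about 0.11 m above the bench, or 10 cm above the pad top.
- **Tray attitude and grip:** the tool pointed straight down and the pose was unchanged over the last second. The finger gap stayed at 0.134, which fits the 12 mm fin.
- **Ball:** the top camera put it at (0.459, -0.228, 0.126), within 4 mm of where the pocket should be. That detection had low confidence (0.37). The side camera did not find the ball, and in the pictures after the grasp the fingers hid it.
- **Guard:** the top camera found the guard's bar at x 0.585, where it was after the push (0.586). The side camera said 0.543, with the arm partly blocking its view.
- **Pliers:** they were within about 4–5 mm of where they were seen before, which is within the finder's error.
- **Ring dish:** it was not detected at the end. I last saw it undisturbed under the guard just after the lift.
- **Other disagreement:** the top camera's visible-surface positions for the tray and pad were about 15–25 mm off, because the gripper covered part of both.

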